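# Touch-test a graduated row of painted beads

## Robot

A 6-joint arm with a two-finger parallel gripper is mounted at the origin on the work surface. World frame = base frame: x ahead of the robot, y to its left, z up, the work surface at z = 0. Lengths are in mm, angles in rad, forces in N, time in s.
With the tool pointing down it reaches from about 400 to 925 mm from the base axis. Payload 12.5 kg.
Tool frame: the origin (TCP) lies on the centre line of the jaws, within the pads' length; the fingertips stand 17 mm ahead of it and the grasp point (between the pads) lies 2 mm behind it; z points along the fingers, y is the line along which they close (so a half turn about z gives the same grasp; the last joint's range is limited). The gripper opens to 95 mm and grips with 3 to 60 N. Pads are 20 mm wide; open, the fingers measure 119 mm over their backs; the gripper's body (75 mm by 180 mm) begins 59 mm behind the grasp point.
Start: joints at [-1.222, 0.491, 1.559, -0, 1.092, -0.106], TCP at [274.575, -561.474, 231.661] pointing down, gripper open.
Joint ranges: [-3.1, 3.1], [-0.84, 2.19], [0.05, 2.79], [-1.13, 4.28], [0.06, 2.93], [-2.69, 2.69]. Speed limits (rad/s): [2.22, 2.22, 2.79, 3.14, 3.14, 3.14].

## Interface

Orientations are given as [roll, pitch, yaw] about the fixed x, y, z axes, in that order (R = Rz(yaw) Ry(pitch) Rx(roll)).
In Python, from cell import env gives the robot as it stands.
- The arm moves only by the tool drive_tool, never from a script. Its argument "deltas" is text: rows parted by semicolons, each of 4 numbers parted by spaces: the shift along the world's x, y, z normalised to -1 to 1, where 1 is 100 mm, then the turn about the world's z normalised to -1 to 1, where 1 is 180 degrees. A call has 1 to 10 rows; each row shifts and turns the commanded pose from where the row before left it; what a row does not reach is not made up. A row lasts 1/12 s, in which the tool goes at most 41.7 mm and 7.16 degrees, less where a joint would pass 70% of its speed; a pose out of reach is approached as far as the arm can. A call with a number of a shift or a turn outside -1 to 1 is refused whole. A call with a gripper value outside its range is refused whole. "gripper" is the closure, from 0 (fully open) to 1 (shut), set as the call begins (left out, the last holds). The fingers move at their own pace and stop on an object; the grip force is fixed at half the most. Time passes only in rows, so rows that do not move let the fingers close. It gives the time, the measured TCP pose, the force, the opening and the grip force at its end, in the units of the state.
- env.state(): the state, without advancing time (a new reading comes with each control period).
- env.read_camera(name): name is "scene" or "top"; returns (picture, depth): 420x560x3 uint8, red, green, blue; 420x560 float32, mm along the optical axis (not along the pixel's ray), 0 where there is no reading.
- env.camera_params(name): a dict with "mtx" (3x3 intrinsics, pixels), "k1" (the pictures are not rectified: a ray, as slopes to the right and down, at radius r is drawn at 1 + k1 r^2 times it, then the intrinsics apply), "camera_from_world" (4x4, takes a point from world to camera coordinates). Camera axes: x right, y down, z forward; pixel columns grow to the right and rows downward; lengths in mm; the calibration is good to about 2 mm. A picture is of the moment at which its call begins. camera_params takes no time and is no camera call.
- env.job_done(): hands the job in; it is judged then, once.
The state is a dict: "t": time; "joints": joint angles; "qvel": joint speeds; "tau": joint torques, N m; "eef_pos": TCP position; "tcp_rot": TCP orientation; "ft_force": force on the tool from outside, world axes, zero at the start; "moment": the same for the moment, N m; "opening": opening from 0.0 (shut) to 1.0 (fully open); "grip_force": force on a finger pad.
Only numpy, scipy, OpenCV 4.12 (cv2) and the standard library are available. Lean on these libraries where they do the work, as an engineer would, in place of code of your own. Each camera call takes 0.05 s, during which the arm holds its last target. There are 200 camera calls.

## Task

Check whether the paint on the graduated row of four beads is dry: with the fingertips, lightly touch each bead in the cork drying block for a moment, one after another along the row from the largest to the smallest. Do not pick any up, pull its pin out or push it down into the cork by more than a few millimetres, leave everything else where it stands, and finish with the hand clear.

Things in the scene. Friction and masses are not known exactly. Their poses are not given: they have to be found in the camera images.
- stand: drying block, fixed to the table, at any yaw: wooden foot 150 x 250 mm under a cork slab 138 x 238 mm, whose top is 30 mm above the table. Origin: centre of the underside; z up, y along the long side. Four blue beads on upright pins stand in it in a curved row at (x, y) = (-22, -84), (14, -30), (14, 30), (-22, 84) mm in its frame, from the largest to the smallest
- bead1: the largest bead of the row, a blue glazed ball 40 mm in diameter with a flat brass dot on top, on an upright 3.6 mm steel pin stuck in the cork. Origin: centre of the ball, so its top is 20 mm above; the ball's underside is 38 to 52 mm above the cork. The pin gives only straight up or down, at about 2 N, and stays where it is left; it cannot be pushed aside
- bead2: the second largest bead of the row, a blue glazed ball 33 mm in diameter with a flat brass dot on top, on an upright 3.6 mm steel pin stuck in the cork. Origin: centre of the ball, so its top is 16.5 mm above; the ball's underside is 38 to 52 mm above the cork. The pin gives only straight up or down, at about 2 N, and stays where it is left; it cannot be pushed aside
- bead3: the second smallest bead of the row, a blue glazed ball 26 mm in diameter with a flat brass dot on top, on an upright 3.6 mm steel pin stuck in the cork. Origin: centre of the ball, so its top is 13 mm above; the ball's underside is 38 to 52 mm above the cork. The pin gives only straight up or down, at about 2 N, and stays where it is left; it cannot be pushed aside
- bead4: the smallest bead of the row, a blue glazed ball 20 mm in diameter with a flat brass dot on top, on an upright 3.6 mm steel pin stuck in the cork. Origin: centre of the ball, so its top is 10 mm above; the ball's underside is 38 to 52 mm above the cork. The pin gives only straight up or down, at about 2 N, and stays where it is left; it cannot be pushed aside
- pot: small grey paint pot with a white cap, 28 mm in diameter, 34 mm high, standing loose on the cork inside the curve of the row; origin: centre of its underside; leave alone
- tub: clear open tub 85 x 120 x 45 mm with spare beads in it, on the table beside the drying block; origin: centre of its underside; leave alone
- jar: red paint jar with a white lid, 76 mm in diameter, 85 mm high; origin: centre of its underside; leave alone
- bottle: clear bottle with a blue cap, 62 mm in diameter, 200 mm high; origin: centre of its underside; leave alone
- cone: white thread cone, 68 mm in diameter at the foot, 120 mm high; origin: centre of its underside; leave alone
- mug: white mug, 76 mm in diameter, 85 mm high; origin: centre of its underside; leave alone
- brush: paint brush, 180 mm long, lying on the table; leave alone

How it is judged (in metres and radians):
On the way, in this order (a step that is already met when the one before it is completed fails the run):
1. the fingertips touch the largest bead (40 mm), with at least 0.3 N for 0.1 s (contact force between the fingers and bead1 above 0.3 N), for 0.1 s.
2. the fingertips touch the second largest bead (33 mm), with at least 0.3 N for 0.1 s (contact force between the fingers and bead2 above 0.3 N), for 0.1 s.
3. the fingertips touch the second smallest bead (26 mm), with at least 0.3 N for 0.1 s (contact force between the fingers and bead3 above 0.3 N), for 0.1 s.
4. the fingertips touch the smallest bead (20 mm), with at least 0.3 N for 0.1 s (contact force between the fingers and bead4 above 0.3 N), for 0.1 s.
At the end, for the whole second after the job is handed in: all four beads have been touched in order of size, each is at rest within 10 mm of its starting height, and every bystander is at rest within 20 mm of where it stood (distance of each of bead1, bead2, bead3, bead4 from where it was at the start of the episode below 0.01 m and linear speed of each of bead1, bead2, bead3, bead4 below 0.01 m/s and distance of each of pot, tub, jar, bottle, cone, mug, brush from where it was at the start of the episode below 0.02 m and linear speed of each of pot, tub, jar, bottle, cone, mug, brush below 0.02 m/s).
It fails at once if a bead is lifted, pulled out or pushed down by more than 10 mm (distance of any of bead1, bead2, bead3, bead4 from where it was at the start of the episode above 0.01 m).
It fails at once if a bead is struck or pressed hard, with more than 15 N (contact force between anything else and bead1 above 15 N or contact force between anything else and bead2 above 15 N or contact force between anything else and bead3 above 15 N or contact force between anything else and bead4 above 15 N).
It fails at once if a loose bystander is moved more than 20 mm (distance of any of pot, tub, jar, bottle, cone, mug, brush from where it was at the start of the episode above 0.02 m).
It also fails if it takes over 48 s, if anything falls off the work surface, if the arm or the gripper's body presses on something with over 40 N, if the wrist force passes 120 N, or if a joint passes its speed limit or range.

## Working session

There is one attempt and no reset: what is moved stays moved. The work goes in short steps, Python scripts to look and compute and a tool call to move; the robot and the scene stay as the last step left them, time stands still between calls to the robot, and variables do not carry over. Pictures are saved under pics/ and viewed, at most 10 in all, crops included, and the job is handed in when it is done.

Besides the shell and the picture viewer there is one more tool, called as name(argument=value, ...) on one line, values as JSON. drive_tool: Moves the arm, as the interface text tells. Its arguments: {"type":"object","properties":{"deltas":{"type":"string"},"gripper":{"type":"number"}},"required":["deltas"]}

```bash
mkdir -p pics; python3 - <<'E'
from cell import env
import cv2,numpy as np
for n in("scene","top"):
    p,d=env.read_camera(n); cv2.imwrite(f"pics/{n}0.png",p[:,:,::-1]); np.savez(f"{n}0.npz",p=p,d=d)
    c=env.camera_params(n); print(n,c)
s=env.state();print(s['t'],s['eef_pos'],s['tcp_rot'],s['ft_force'])
E
```

```text
scene {'mtx': array([[413.45266134,   0.        , 273.88996455],
       [  0.        , 413.45266134, 209.0438872 ],
       [  0.        ,   0.        ,   1.        ]]), 'k1': -0.01523688762803672, 'camera_from_world': array([[ 4.02474190e-01,  9.15342148e-01,  1.27780666e-02,
        -2.16883663e+02],
       [ 5.49399191e-01, -2.30357494e-01, -8.03178656e-01,
        -2.14832687e+02],
       [-7.32239753e-01,  3.30278938e-01, -5.95601182e-01,
         1.53428590e+03],
       [ 0.00000000e+00,  0.00000000e+00,  0.00000000e+00,
         1.00000000e+00]])}
top {'mtx': array([[448.291283  ,   0.        , 277.60614323],
       [  0.        , 448.291283  , 213.56817192],
       [  0.        ,   0.        ,   1.        ]]), 'k1': -0.01734966858837577, 'camera_from_world': array([[-1.77220471e-02, -9.99765609e-01, -1.24360900e-02,
         9.81688750e+00],
       [-9.99023933e-01,  1.82094976e-02, -4.02441867e-02,
         5.33563938e+02],
       [ 4.04612088e-02,  1.17107422e-02, -9.99112481e-01,
         1.39510063e+03],
       [ 0.00000000e+00,  0.00000000e+00,  0.00000000e+00,
         1.00000000e+00]])}
0.1 [ 274.49528196 -561.29133164  231.1260286 ] [-3.14064007e+00 -1.05613798e-04  4.54751181e-01] [-0.33431303  0.3174395   0.31184015]
```

View pics/scene0.png

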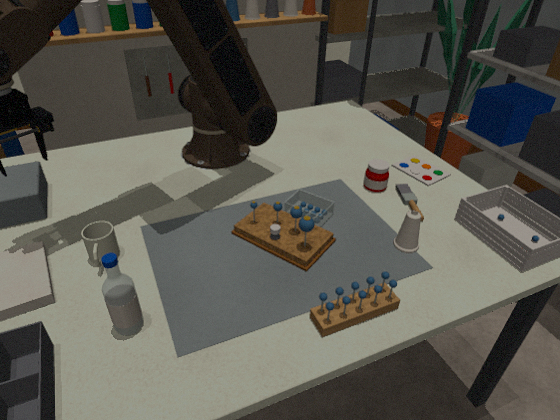

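View pics/top0.png

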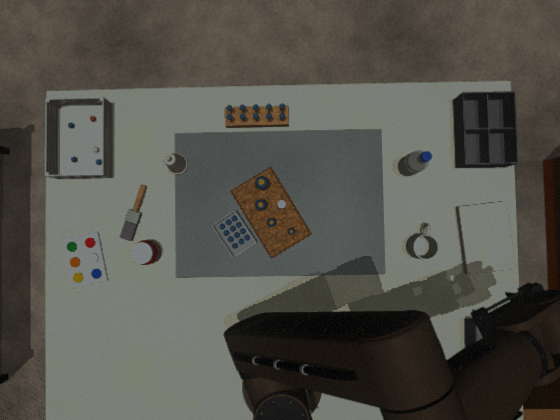

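Top view: the beads run from largest to smallest at (263,183), (261,205), (271,222) and (291,231), with the pot at (281,204) and the tub at (235,231). Scene view: the beads are at (306,225), (296,212), (278,207) and (254,205). Next I triangulate them and check against the depth readings.

```bash
cat > h.py <<'E'
import numpy as np,cv2
from cell import env
def par(n):
    c=env.camera_params(n);return c['mtx'],np.array([c['k1'],0,0,0,0.]),c['camera_from_world']
def ray(n,uv):
    K,k,T=par(n);x=cv2.undistortPoints(np.array([[uv]],float),K,k)[0,0]
    return -T[:3,:3].T@T[:3,3],T[:3,:3].T@np.r_[x,1]
def onz(n,uv,z):
    o,d=ray(n,uv);return o+d*(z-o[2])/d[2]
def tri(a,b):
    (o,d),(p,e)=ray("scene",a),ray("top",b)
    s,t=np.linalg.lstsq(np.c_[d,-e],p-o,rcond=None)[0]
    return (o+s*d+p+t*e)/2,np.linalg.norm(o+s*d-p-t*e)
E
python3 - <<'E'
from h import *
S=np.load("scene0.npz");T=np.load("top0.npz")
def blobs(I,box):
    u0,v0,u1,v1=box;h=cv2.cvtColor(I['p'],cv2.COLOR_RGB2HSV)
    m=cv2.inRange(h,(95,70,15),(125,255,255));r=np.zeros_like(m);r[v0:v1,u0:u1]=m[v0:v1,u0:u1]
    n,l,st,c=cv2.connectedComponentsWithStats(r)
    out=[]
    for i in range(1,n):
        if st[i,4]>12:
            (x,y),rad=cv2.minEnclosingCircle(np.argwhere(l==i)[:,::-1].astype(np.float32))
            bx=st[i];ctr=(bx[0]+(bx[2]-1)/2,bx[1]+(bx[3]-1)/2)
            out.append((ctr,rad,st[i,4],I['d'][l==i].min()))
    return out
for n,I,b in(("scene",S,(240,190,330,260)),("top",T,(215,160,310,260))):
    print(n);[print(np.round(c,1),round(r,1),a,round(float(z))) for c,r,a,z in blobs(I,b)]
h=cv2.cvtColor(T['p'],cv2.COLOR_RGB2HSV);m=cv2.inRange(h,(5,90,30),(22,255,255));m[:, :215]=0;m[:,330:]=0;m[:150]=0;m[265:]=0
r=cv2.minAreaRect(np.argwhere(m)[:,::-1].astype(np.float32));bx=cv2.boxPoints(r)
print(r);[print(np.round(onz("top",p,25))) for p in bx]; print(onz("top",r[0],25))
im=np.vstack([cv2.resize(S['p'][185:275,225:345],None,fx=4,fy=4),]);im2=cv2.resize(T['p'][160:260,205:325],None,fx=4,fy=4)[:,:]
cv2.imwrite("pics/crop.png",np.hstack([im,im2[:360]])[:600,:,::-1][:, :]) ;
cv2.imwrite("pics/crop.png",cv2.resize(cv2.imread("pics/crop.png"),(800,300)))
E
```

```text
scene
[253.5 205. ] 2.9 26 1104
[277.5 206.5] 4.1 47 1103
[298.  209.5] 9.0 119 1066
[308.5 207. ] 4.0 31 1214
[315.5 210. ] 4.0 32 0
[306.5 224. ] 7.8 149 0
top
[261.5 182.5] 6.2 80 0
[260.5 204.5] 5.0 53 1311
[234. 218.] 2.2 21 1392
[271. 222.] 3.6 26 1319
[228. 222.] 2.2 21 1395
[238. 224.] 2.4 20 1392
[222. 226.] 2.2 20 1391
[232.5 228. ] 2.6 22 1392
[242. 231.] 2.5 20 1394
[290.5 231.5] 2.8 14 0
[226. 233.] 2.6 22 1393
[236.5 234.5] 2.5 22 1392
[247. 237.] 2.2 19 1389
[230. 239.] 2.2 21 1392
[241. 241.] 2.5 22 1389
[234.5 245. ] 2.5 22 1389
((270.62396240234375, 212.17477416992188), (79.09837341308594, 47.227012634277344), 58.73627471923828)
[607. 147.  25.]
[682.  20.  25.]
[ 469. -103.   25.]
[395.  23.  25.]
[537.80435195  21.66283006  25.        ]
```

View pics/crop.png

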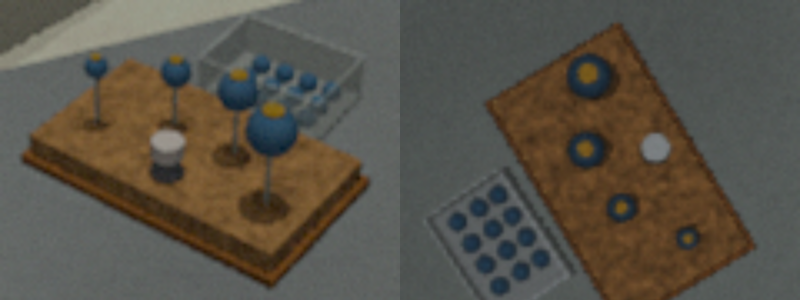

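The crop shows all four beads, and the second bead's scene pixel is about (296.7, 212.3), since its mask had merged with a tub bead. I'll triangulate with the refined pixels and compare against the known layout.

```bash
python3 - <<'E'
from h import *
a=[(306.6,224),(296.7,212.3),(277.5,206.4),(253.6,204.9)]
b=[(261.6,182.7),(260.6,204.6),(271.2,222),(290.9,231.5)]
L=np.array([(-22,-84),(14,-30),(14,30),(-22,84.)])
P=[]
for u,v,r in zip(a,b,(20,16.5,13,10)):
    p,g=tri(u,v);P.append(p);print(np.round(p,1),"gap",round(g,1),"under-cork",round(p[2]-r-30,1),"top",round(p[2]+r,1))
P=np.array(P)
A=L-L.mean(0);B=P[:,:2]-P[:,:2].mean(0)
yaw=np.arctan2((A[:,0]*B[:,1]-A[:,1]*B[:,0]).sum(),(A*B).sum())
R=np.array([[np.cos(yaw),-np.sin(yaw)],[np.sin(yaw),np.cos(yaw)]])
c=P[:,:2].mean(0)-R@L.mean(0);print("yaw",yaw,"c",c);print(np.round(L@R.T+c,1))
print("cork dir yaw",np.arctan2(212,-124.))
print("pot",onz("top",(281.6,204.3),64), R.T@(onz("top",(281.6,204.3),64)[:2]-c))
T=np.load("top0.npz");print("tub top",[np.round(onz("top",p,45)) for p in((214,225),(237,210),(257,244),(232,258))])
E
```

```text
[623.4  47.5  98.6] gap 6.1 under-cork 48.6 top 118.6
[559.3  52.   89.4] gap 6.1 under-cork 42.9 top 105.9
[506.9  21.   82.1] gap 4.7 under-cork 39.1 top 95.1
[477.6 -37.   83.8] gap 4.7 under-cork 43.8 top 93.8
yaw 2.095578555053218 c [539.81709984  24.37335006]
[[623.5  47.4]
 [558.8  51.5]
 [506.8  21.5]
 [478.1 -36.8]]
cork dir yaw 2.1000431076267416
pot [559.28422761 -12.95345033  64.        ] [-42.05735642   1.85414718]
tub top [array([501., 195.,  45.]), array([545., 124.,  45.]), array([440.,  64.,  45.]), array([399., 141.,  45.])]
```

drive_tool(deltas="0.17 0.30 0 0;0.17 0.30 0 0;0.17 0.30 0 0;0.17 0.30 0 0;0.17 0.30 0 0;0.17 0.30 0 0;0.17 0.30 0 0;0.17 0.30 0 0;0.17 0.30 0 0;0.17 0.30 0 0", gripper=1)

```text
t: 0.93
eef_pos: [445.0, -259.8, 231.5]
tcp_rot: [-3.141, 0.0, 0.455]
ft_force: [0.4, 0.3, -0.6]
opening: 0.355
grip_force: 0.0
```

drive_tool(deltas="0.18 0.31 0 0;0.18 0.31 0 0;0.18 0.31 0 0;0.18 0.31 0 0;0.18 0.31 0 0;0.18 0.31 0 0;0.18 0.31 0 0;0.18 0.31 0 0;0.18 0.31 0 0;0.16 0.28 0 0")

```text
t: 1.77
eef_pos: [623.2, 47.6, 231.4]
tcp_rot: [-3.141, 0.0, 0.455]
ft_force: [0.3, -1.1, -0.1]
opening: 0.002
grip_force: 0.0
```

drive_tool(deltas="0 0 -0.2 0;0 0 -0.2 0;0 0 -0.2 0;0 0 -0.1 0;0 0 0 0;0 0 0 0")

```text
t: 2.27
eef_pos: [622.7, 45.4, 161.7]
tcp_rot: [-3.141, 0.001, 0.455]
ft_force: [-0.8, 0.1, 0.3]
opening: 0.008
grip_force: 0.0
```

```bash
python3 - <<'E'
from cell import env
import cv2,numpy as np
o=[]
for n,(u,v) in(("scene",(300,200)),("top",(265,195))):
    p,d=env.read_camera(n); o.append(cv2.resize(p[v-60:v+60,u-60:u+60],None,fx=3.3,fy=3.3))
cv2.imwrite("pics/above1.png",np.hstack(o)[:,:,::-1])
s=env.state();print(s['eef_pos'],s['ft_force'],s['opening'])
E
```

```text
[623.06801179  45.32468702 162.80568031] [ 0.01392117  0.19054709 -0.01660585] -0.0006785291368928855
```

View pics/above1.png

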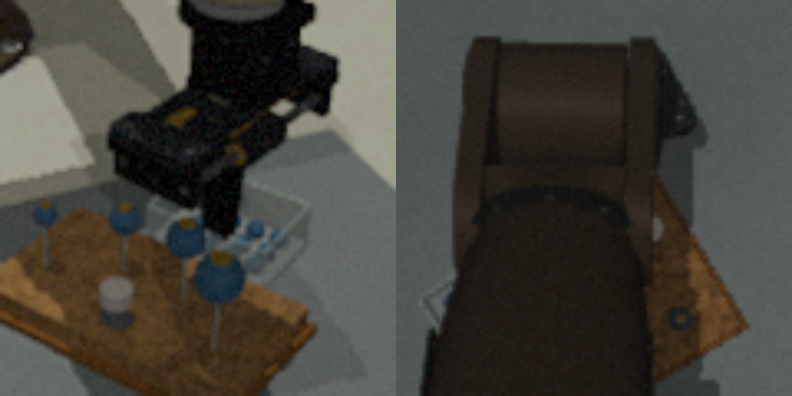

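The fingertip at (226,235) in the crop is right above the dot of bead1 at (221,257). I'll descend gently.

drive_tool(deltas="0 0.02 -0.05 0;0 0 -0.05 0;0 0 -0.05 0;0 0 -0.03 0;0 0 0 0;0 0 0 0")

```text
t: 2.87
eef_pos: [622.5, 47.5, 143.4]
tcp_rot: [-3.141, 0.0, 0.455]
ft_force: [0.5, -0.3, 0.5]
opening: 0.002
grip_force: 0.0
```

drive_tool(deltas="0 0 -0.02 0;0 0 -0.02 0;0 0 0 0;0 0 0 0")

```text
t: 3.2
eef_pos: [622.6, 47.5, 139.6]
tcp_rot: [3.142, 0.0, 0.455]
ft_force: [0.1, -0.6, -0.2]
opening: 0.005
grip_force: 0.0
```

drive_tool(deltas="0 0 -0.02 0;0 0 0 0;0 0 0 0")

```text
t: 3.45
eef_pos: [622.6, 47.5, 137.6]
tcp_rot: [3.141, 0.0, 0.455]
ft_force: [-0.2, -0.3, -0.6]
opening: 0.007
grip_force: 0.0
```

drive_tool(deltas="0 0 -0.02 0;0 0 0 0;0 0 0 0")

```text
t: 3.7
eef_pos: [622.6, 47.5, 135.6]
tcp_rot: [3.142, 0.0, 0.455]
ft_force: [-0.0, 0.5, 0.2]
opening: 0.004
grip_force: 0.1
```

drive_tool(deltas="0 0 -0.01 0;0 0 0 0;0 0 0 0")

```text
t: 3.95
eef_pos: [622.6, 47.5, 134.6]
tcp_rot: [3.142, 0.0, 0.455]
ft_force: [-0.2, -0.8, 0.2]
opening: 0.004
grip_force: 0.3
```

drive_tool(deltas="0 0 -0.01 0;0 0 0 0;0 0 0 0")

```text
t: 4.2
eef_pos: [622.6, 47.5, 133.6]
tcp_rot: [3.142, 0.0, 0.455]
ft_force: [0.0, 0.5, 0.6]
opening: 0.004
grip_force: 0.3
```

```bash
cat > ft.py <<'E'
from cell import env
import cv2,numpy as np,sys
f=[]
for i in range(int(sys.argv[1])):
    p,d=env.read_camera("scene"); f.append(env.state()['ft_force'])
print(np.mean(f,0).round(2),np.std(f,0).round(2),env.state()['eef_pos'].round(1))
if len(sys.argv)>2:
    u,v=map(int,sys.argv[3:5]); cv2.imwrite(f"pics/{sys.argv[2]}.png",cv2.resize(p[v-30:v+30,u-40:u+40],None,fx=6,fy=6,interpolation=cv2.INTER_NEAREST)[:,:,::-1])
E
python3 ft.py 6 t1 306 215
```

```text
[0.15 0.02 0.28] [0.67 0.38 0.48] [622.6  47.5 133.7]
```

View pics/t1.png

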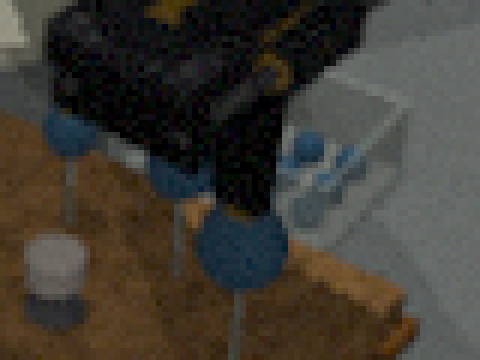

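The picture shows the tip (247,213) at the dot of bead1, whose ball centre is at (242,248). It is at most a millimetre or two from contact.

drive_tool(deltas="0 0 -0.01 0;0 0 0 0;0 0 0 0")

```text
t: 4.75
eef_pos: [622.6, 47.5, 132.6]
tcp_rot: [3.142, 0.0, 0.455]
ft_force: [-0.1, 0.7, -0.0]
opening: 0.003
grip_force: 0.4
```

```bash
python3 ft.py 5
```

```text
[0.47 0.08 0.25] [0.21 0.49 0.35] [622.6  47.5 132.6]
```

drive_tool(deltas="0 0 -0.01 0;0 0 0 0;0 0 0 0")

```text
t: 5.25
eef_pos: [622.6, 47.5, 131.6]
tcp_rot: [3.142, 0.0, 0.455]
ft_force: [1.2, -0.5, 0.5]
opening: 0.006
grip_force: 0.4
```

```bash
python3 ft.py 5
```

```text
[-0.11 -0.04  0.72] [0.14 0.34 0.3 ] [622.6  47.5 131.6]
```

drive_tool(deltas="0 0 -0.01 0;0 0 0 0;0 0 0 0")

```text
t: 5.75
eef_pos: [622.6, 47.5, 130.6]
tcp_rot: [3.142, 0.0, 0.455]
ft_force: [-0.2, 0.1, 0.8]
opening: 0.005
grip_force: 0.4
```

```bash
python3 ft.py 6
```

```text
[-0.48 -0.19  0.89] [0.37 0.47 0.3 ] [622.6  47.5 130.6]
```

drive_tool(deltas="0 0 -0.01 0;0 0 0 0;0 0 0 0")

```text
t: 6.3
eef_pos: [622.6, 47.5, 129.6]
tcp_rot: [3.142, 0.0, 0.455]
ft_force: [-0.4, -0.4, 0.4]
opening: 0.002
grip_force: 0.4
```

```bash
python3 ft.py 6 t1b 306 215
```

```text
[-0.06  0.13  0.55] [0.44 0.47 0.71] [622.6  47.6 129.6]
```

View pics/t1b.png

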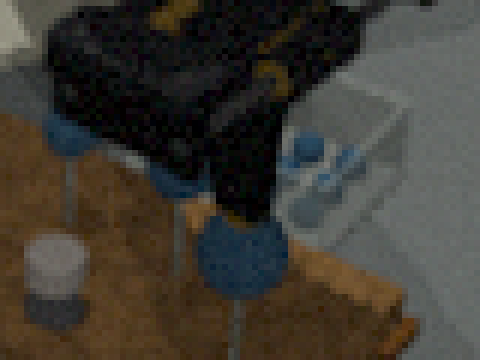

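The ball looks about 1 px lower than in the previous picture. I'll measure that shift against the first image.

```bash
cat > sh.py <<'E'
import numpy as np,cv2,sys
from cell import env
from h import par
S=np.load("scene0.npz")['p'];I=[];F=[]
for i in range(4): I.append(env.read_camera("scene")[0].astype(np.float32)); F.append(env.state()['ft_force'][2])
I=np.mean(I,0)
K,k,T=par("scene")
for j,(p,r,u) in enumerate(zip([(623,47,98.6),(559,52,89.4),(507,21,82),(478,-37,84)],(20,16.5,13,10),[(306.6,224),(296.7,212.3),(277.5,206.4),(253.6,204.9)])):
    sc=[]
    f=lambda z:cv2.projectPoints(np.array([[p[0],p[1],z]],float),cv2.Rodrigues(T[:3,:3])[0],T[:3,3],K,k)[0][0,0]
    g=f(p[2]+1)[1]-f(p[2])[1]; R=int(round(r*.38))+2
    # lower part of ball: upsampled template match
    v0=int(u[1])+1;v1=int(u[1])+R+2;u0=int(u[0])-R;u1=int(u[0])+R+1
    up=lambda a:cv2.GaussianBlur(cv2.resize(a.astype(np.float32),None,fx=10,fy=10,interpolation=cv2.INTER_CUBIC),(0,0),4)
    a=up(S[v0:v1,u0:u1]);b=up(I[v0-4:v1+4,u0-2:u1+2])
    m=cv2.matchTemplate(b,a,cv2.TM_CCOEFF_NORMED);_,s,_,l=cv2.minMaxLoc(m)
    print(j+1,"shift px",(l[0]-20)/10,(l[1]-40)/10,"dz mm",round((l[1]-40)/10/g,1),"score",round(s,3))
print("fz",np.mean(F))
E
python3 sh.py
```

```text
1 shift px -0.2 2.8 dz mm -9.0 score 0.749
2 shift px 0.1 -0.1 dz mm 0.3 score 0.43
3 shift px -0.3 0.7 dz mm -2.4 score 0.78
4 shift px 0.1 0.1 dz mm -0.3 score 0.923
fz 0.13271148568827937
```

The reading is uncertain because of shading and occlusion, so I won't press further. I'll lift off and measure properly.

drive_tool(deltas="0 0 0.1 0;0 0 0.2 0;0 0 0.3 0;0 0 0 0")

```text
t: 7.13
eef_pos: [624.4, 47.6, 195.3]
tcp_rot: [3.138, -0.006, 0.455]
ft_force: [0.9, -0.2, 0.6]
opening: 0.003
grip_force: 0.0
```

```bash
python3 sh.py; python3 - <<'E'
import numpy as np
from cell import env
S=np.load("scene0.npz")['p'].astype(int);p=env.read_camera("scene")[0].astype(int)
for n,a in(("0",S),("now",p)):
    x=a[:,303:311];print(n,[(v,int((x[v,:,2]-x[v,:,0]).mean())) for v in range(208,240)])
print(env.state()['eef_pos'],env.state()['ft_force'])
E
```

```text
1 shift px -0.5 3.0 dz mm -9.6 score 0.714
2 shift px -0.3 0.0 dz mm -0.0 score 0.556
3 shift px -0.3 0.0 dz mm -0.0 score 0.864
4 shift px 0.1 0.0 dz mm -0.0 score 0.918
fz -0.4773646438666824
0 [(208, 26), (209, 33), (210, 20), (211, 9), (212, 9), (213, 7), (214, 9), (215, -4), (216, -48), (217, -81), (218, -81), (219, -56), (220, 22), (221, 57), (222, 52), (223, 49), (224, 47), (225, 42), (226, 42), (227, 36), (228, 35), (229, 33), (230, 29), (231, -9), (232, -45), (233, -56), (234, -56), (235, -57), (236, -59), (237, -54), (238, -55), (239, -52)]
now [(208, 22), (209, 31), (210, 18), (211, 10), (212, 8), (213, 7), (214, 8), (215, 10), (216, 10), (217, 8), (218, 0), (219, -29), (220, -45), (221, -43), (222, -17), (223, 19), (224, 36), (225, 35), (226, 37), (227, 35), (228, 35), (229, 34), (230, 32), (231, 34), (232, 31), (233, 27), (234, -5), (235, -28), (236, -32), (237, -31), (238, -26), (239, -32)]
[622.14910458  47.51740869 188.9735074 ] [-0.10682055  0.38370389 -0.11336708]
```

Bead1 was pushed down about 9 mm, so contact began near TCP z ≈ 139. That is about 3 mm above my prediction, and the static force hardly shows once motion stops. From here I add 3.3 mm to the predicted contact height, make slow continuous pushes of about 3 mm, and check the ball's edges after each. Next is bead2, with contact expected at TCP z ≈ 126.

```bash
cat > edge.py <<'E'
import numpy as np,sys
from cell import env
b=int(sys.argv[1])-1
u=[306.6,296.7,277.5,253.6][b];v=[224,212.3,206.4,204.9][b];w=[4,3,2,1][b];r=[8,6.5,5.5,4.5][b]
S=np.load("scene0.npz")['p'].astype(float)
f=[];I=[]
for i in range(4): I.append(env.read_camera("scene")[0].astype(float));f.append(env.state()['ft_force'][2])
def bot(a):
    x=(a[:,round(u)-w:round(u)+w+1,2]/(a[:,round(u)-w:round(u)+w+1].sum(2)+1)).mean(1)
    lo=round(v);y=x[lo:lo+int(r)+7];h=(y[:3].mean()+y[-4:].mean())/2
    i=np.argmax(y<h);return lo+i-1+(y[i-1]-h)/(y[i-1]-y[i])
e0=bot(S);es=[bot(i) for i in I]
print("edge0",e0.round(2),"now",np.round(es,2),"dz",round(float(np.mean(es)-e0)/-.315,1),"fz",np.mean(f).round(2),env.state()['eef_pos'].round(1),env.state()['t'])
E
for i in 1 2 3 4; do python3 edge.py $i; done
```

```text
edge0 230.81 now [233.68 233.88 233.83 233.78] dz -9.5 fz -0.27 [622.4  47.5 189. ] 7.5833
edge0 217.33 now [217.5  217.44 217.39 217.43] dz -0.4 fz 0.15 [622.5  47.5 189.4] 7.7833
edge0 210.31 now [210.46 210.43 210.46 210.48] dz -0.5 fz 0.26 [622.6  47.5 189.6] 7.9833
edge0 207.83 now [207.99 208.01 207.92 207.93] dz -0.4 fz 0.36 [622.5  47.5 189.7] 8.1833
```

drive_tool(deltas="-0.2 0 0 0;-0.2 0.02 0 0;-0.2 0.02 0 0;-0.03 0 0 0;0 0 -0.2 0;0 0 -0.2 0;0 0 -0.1 0;0 0 0 0;0 0 0 0")

```text
t: 8.93
eef_pos: [560.0, 51.5, 139.6]
tcp_rot: [-3.141, 0.001, 0.455]
ft_force: [0.1, 0.4, -0.3]
opening: 0.004
grip_force: 0.0
```

```bash
python3 edge.py 2
```

```text
edge0 217.33 now [217.57 217.5  217.53 217.51] dz -0.6 fz 0.39 [560.1  51.5 140.5] 9.1333
```

The untouched beads show a bias of about -0.4 mm, so bead1 is really about -9.1 mm, inside the limit. Now I lower towards bead2.

drive_tool(deltas="-0.01 0 -0.03 0;0 0 -0.03 0;0 0 -0.03 0;0 0 -0.03 0;0 0 0 0;0 0 0 0")

```text
t: 9.63
eef_pos: [558.5, 51.5, 127.4]
tcp_rot: [-3.141, 0.0, 0.455]
ft_force: [-0.3, 0.6, -0.2]
opening: 0.006
grip_force: 0.0
```

```bash
python3 edge.py 2
```

```text
edge0 217.33 now [217.52 217.48 217.45 217.54] dz -0.6 fz 0.1 [558.6  51.5 127.7] 9.8333
```

drive_tool(deltas="0 0 -0.005 0;0 0 -0.005 0;0 0 -0.005 0;0 0 -0.005 0;0 0 -0.005 0")

```text
t: 10.25
eef_pos: [558.6, 51.5, 125.2]
tcp_rot: [3.141, -0.0, 0.455]
ft_force: [-1.0, -0.9, 2.5]
opening: 0.008
grip_force: 0.9
```

```bash
python3 edge.py 2
```

```text
edge0 217.33 now [217.56 217.63 217.64 217.64] dz -0.9 fz 0.72 [558.6  51.5 125.2] 10.45
```

Contact shows as fz 2.5 N and a rise in grip force. A little more to hold it for long enough.

drive_tool(deltas="0 0 -0.005 0;0 0 -0.005 0;0 0 -0.005 0;0 0 -0.005 0")

```text
t: 10.78
eef_pos: [558.6, 51.5, 123.2]
tcp_rot: [3.141, -0.0, 0.455]
ft_force: [-0.4, 0.2, 1.0]
opening: 0.005
grip_force: 0.9
```

```bash
python3 edge.py 2
```

```text
edge0 217.33 now [218.21 218.19 218.19 218.18] dz -2.8 fz 1.25 [558.6  51.5 123.1] 10.9833
```

Bead2 moved down about 2 mm in contact, so it counts as touched. I lift, go to bead3 (expected contact z ≈ 115) and check.

drive_tool(deltas="0 0 0.1 0;0 0 0.2 0;0 0 0.1 0;-0.17 -0.1 0 0;-0.17 -0.1 0 0;-0.18 -0.1 0 0;0 0 -0.2 0;0 0 -0.1 0;0 0 0 0;0 0 0 0")

```text
t: 11.82
eef_pos: [506.9, 21.7, 133.1]
tcp_rot: [-3.141, 0.001, 0.455]
ft_force: [0.9, 0.0, 0.7]
opening: -0.0
grip_force: 0.0
```

```bash
python3 edge.py 3; python3 edge.py 2
```

```text
edge0 210.31 now [210.5  210.56 210.42 210.56] dz -0.6 fz -0.23 [507.   21.7 133.6] 12.0167
edge0 217.33 now [218.22 218.28 218.34 218.21] dz -3.0 fz -0.13 [506.7  21.6 133.4] 12.2167
```

drive_tool(deltas="0 0 -0.05 0;0 0 -0.05 0;0 0 -0.04 0;0 0 -0.02 0;0 0 0 0;0 0 0 0")

```text
t: 12.72
eef_pos: [506.5, 21.5, 116.9]
tcp_rot: [-3.141, 0.0, 0.455]
ft_force: [0.4, -0.2, -0.1]
opening: 0.006
grip_force: 0.0
```

drive_tool(deltas="0 0 -0.005 0;0 0 -0.005 0;0 0 -0.005 0;0 0 -0.005 0")

```text
t: 13.05
eef_pos: [506.6, 21.5, 115.2]
tcp_rot: [3.141, -0.0, 0.455]
ft_force: [0.1, 0.4, -0.3]
opening: 0.003
grip_force: 0.0
```

```bash
python3 edge.py 3
```

```text
edge0 210.31 now [210.48 210.5  210.52 210.52] dz -0.6 fz 0.52 [506.6  21.5 115.2] 13.25
```

drive_tool(deltas="0 0 -0.005 0;0 0 -0.005 0;0 0 -0.005 0")

```text
t: 13.5
eef_pos: [506.6, 21.5, 113.7]
tcp_rot: [3.141, -0.0, 0.455]
ft_force: [0.2, 0.5, 2.1]
opening: 0.003
grip_force: 0.9
```

```bash
python3 edge.py 3
```

```text
edge0 210.31 now [210.67 210.72 210.64 210.67] dz -1.2 fz 1.24 [506.6  21.5 113.7] 13.7
```

drive_tool(deltas="0 0 -0.005 0;0 0 -0.005 0;0 0 -0.005 0")

```text
t: 13.95
eef_pos: [506.6, 21.5, 112.2]
tcp_rot: [3.141, -0.0, 0.455]
ft_force: [-0.0, -0.7, 1.4]
opening: 0.001
grip_force: 0.9
```

```bash
python3 edge.py 3
```

```text
edge0 210.31 now [211.1  211.2  211.24 211.12] dz -2.7 fz 0.9 [506.6  21.5 112.1] 14.15
```

drive_tool(deltas="0 0 0.1 0;0 0 0.2 0;0 0 0.1 0;-0.14 -0.29 0 0;-0.14 -0.29 0 0;0 0 -0.2 0;0 0 -0.05 0;0 0 0 0;0 0 0 0")

```text
t: 14.9
eef_pos: [478.8, -36.1, 127.4]
tcp_rot: [-3.141, 0.0, 0.455]
ft_force: [-0.7, 0.4, -0.4]
opening: 0.008
grip_force: 0.0
```

```bash
python3 edge.py 4;python3 edge.py 3
```

```text
edge0 207.83 now [208.02 208.17 207.96 208.18] dz -0.8 fz 0.07 [478.9 -36.  127.6] 15.1
edge0 210.31 now [210.81 210.86 210.84 210.81] dz -1.6 fz 0.03 [478.7 -36.3 127.4] 15.3
```

Bead3 is touched, with a shift of about 2 mm. For bead4 I expect contact between z ≈ 112 and 115.

drive_tool(deltas="-0.01 -0.01 -0.05 0;0 0 -0.04 0;0 0 -0.02 0;0 0 0 0;0 0 0 0")

```text
t: 15.72
eef_pos: [477.5, -37.5, 115.9]
tcp_rot: [-3.141, 0.001, 0.455]
ft_force: [0.1, -0.9, 0.6]
opening: 0.001
grip_force: 0.0
```

drive_tool(deltas="0 0 -0.005 0;0 0 -0.005 0;0 0 -0.005 0")

```text
t: 15.97
eef_pos: [477.6, -37.5, 114.7]
tcp_rot: [3.141, -0.0, 0.455]
ft_force: [-0.2, 0.2, -0.5]
opening: 0.007
grip_force: 0.0
```

```bash
python3 edge.py 4
```

```text
edge0 207.83 now [207.94 208.14 207.86 208.1 ] dz -0.6 fz 0.04 [477.6 -37.5 114.7] 16.1667
```

drive_tool(deltas="0 0 -0.005 0;0 0 -0.005 0;0 0 -0.005 0")

```text
t: 16.42
eef_pos: [477.6, -37.5, 113.2]
tcp_rot: [3.141, -0.0, 0.455]
ft_force: [0.7, -0.2, 2.2]
opening: 0.006
grip_force: 0.9
```

```bash
python3 edge.py 4
```

```text
edge0 207.83 now [208.13 208.26 208.05 208.13] dz -1.0 fz 1.27 [477.6 -37.5 113.2] 16.6167
```

drive_tool(deltas="0 0 -0.005 0;0 0 -0.005 0;0 0 -0.005 0")

```text
t: 16.87
eef_pos: [477.6, -37.5, 111.7]
tcp_rot: [3.141, -0.0, 0.455]
ft_force: [-0.1, -0.3, 0.8]
opening: 0.005
grip_force: 0.9
```

drive_tool(deltas="0 0 0.1 0;0 0 0.2 0;0 0 0.3 0;0 0 0.3 0;0 0 0.3 0;-0.1 -0.3 0 0;-0.1 -0.3 0 0;-0.1 -0.3 0 0;0 0 0 0;0 0 0 0")

```text
t: 17.7
eef_pos: [447.1, -128.5, 231.6]
tcp_rot: [-3.141, 0.0, 0.452]
ft_force: [0.3, -0.5, -0.5]
opening: 0.005
grip_force: 0.0
```

```bash
for i in 1 2 3 4; do python3 edge.py $i; done; python3 - <<'E'
from cell import env
import cv2
p=env.read_camera("scene")[0];cv2.imwrite("pics/end.png",p[:,:,::-1])
E
```

```text
edge0 230.81 now [233.6  233.58 233.54 233.52] dz -8.7 fz 0.41 [ 447.8 -126.7  231.5] 17.9
edge0 217.33 now [217.97 217.96 217.93 217.97] dz -2.0 fz -0.1 [ 447.7 -126.9  231.6] 18.1
edge0 210.31 now [210.78 210.84 210.79 210.79] dz -1.6 fz -0.04 [ 447.6 -127.3  231.7] 18.3
edge0 207.83 now [208.58 208.4  208.54 208.5 ] dz -2.1 fz 0.05 [ 447.6 -127.5  231.6] 18.5
```

View pics/end.png

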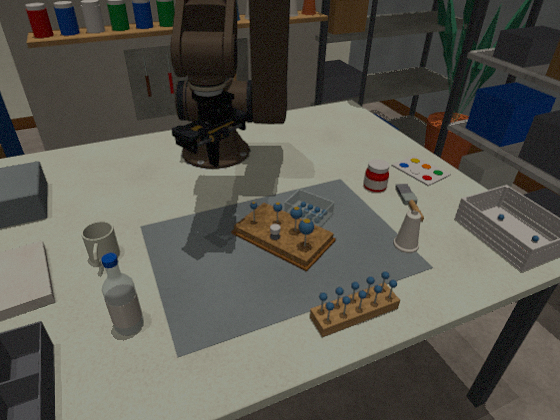

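In the end picture the hand is clear at (205,130), all four beads are standing and everything else is in place. I estimate the bead shifts at 8.7, 2.0, 1.6 and 2.1 mm.

```bash
python3 -c "
from cell import env
print(env.job_done())"
```

```text
the job is handed in; nothing more can be done
None
```

I touched all four beads in order from largest to smallest and handed the job in with the hand clear and everything else in place; no verdict came back, and bead1 was pushed down about 9 mm, more than the few millimetres asked and close to the 10 mm limit (the others about 2 mm each).

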